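# Garage the steel brush

## Task

Put the rectangular steel-bristled brush away in its low bay: slide the caddy's little door fully aside, slide the brush along the bench, under the clear roof, until it is fully home against the bay's back, then slide the door fully shut in front of it. Keep the brush flat on the bench, without lifting or tipping it, and leave the round brush, the scraper and the wax blocks where they are.

Things in the scene. Friction and masses are not known exactly. Their poses are not given: they have to be found in the camera images.
- caddy: (all sizes in mm) low plywood caddy, fixed, two equal bays side by side, open towards the robot. Origin on the bench, mid-mouth of the right-hand (brush) bay, level with the side walls' front ends; x points into the bay, y left along the front, z up; turned up to 0.12 rad. Walls 12 thick, 50 high, rounded front ends. The wax bay is centred at y = 142.
- bay_home (a point): point on the bench where the brush's origin lies when fully home: caddy x = 41, y = 0; axes as the caddy's. The brush bay is 130 wide (y -65 to 65), 72 deep (back wall face at caddy x = 72), 50 high; its floor is the bare bench, no sill. The clear roof, 8 thick, top at z = 58, begins only at caddy x = 22: the first 22 of the bay is open above.
- door (a joint): sliding aluminium door in front of the bays, in m: 0 = fully shut, before the brush bay; 0.142 = fully open, before the wax bay (it slides to the caddy's +y). Panel 134 wide, 8 thick (caddy x -10 to -2), top at z = 48. It takes 1.5 N to slide, stays where it is left, and can be pushed by its post.
- door_post (a point): centre of the top end (82 above the bench) of the door's upright round black post, 16 in diameter, which stands on the middle of the door from z = 48 to 82, at caddy x = -6. Axes as the caddy's.
- steel_brush: rectangular block brush, bristles down: dark wooden back 62 (its x) by 118 (its y), from 14 to 34 above the bench, on a stiff 50 x 106 steel bristle pad 14 high. Origin at the centre of its underside, z up; its long side (y) lies across, turned up to 0.4 rad from world y. About 0.25 kg; slides on the bench. In the bay its long side lies along the caddy's y.
- nylon_brush: bystander: round red brush, 76 in diameter, 46 high, origin at the centre of its underside
- scraper: bystander: flat blue plastic plate 60 x 130 x 5, origin at the centre of its underside
- wax0: bystander: green wax block 60 x 34 x 24, in the wax bay, origin at the centre of its underside
- wax1: bystander: the second green wax block, same size, in the wax bay
There are look-alikes about, which are no part of the job. What is shaped like the steel_brush but pink is not meant.

How it is judged:
By the outcome, as a careful person would: the job done as asked, in the order asked, and still so for the second after the job is handed in, with the robot touching nothing.
It also fails if it takes over 72 s, if anything falls off the work surface, if the arm or the gripper's body presses on something with over 40 N, if the wrist force passes 120 N, or if a joint passes its speed limit or range.

## Robot

A 7-joint arm with a two-finger parallel gripper is mounted at the origin on the work surface. World frame = base frame: x ahead of the robot, y to its left, z up, the work surface at z = 0. Lengths are in m, angles in rad, forces in N, time in s.
With the tool pointing down it reaches from about 0.35 to 0.9 m from the base axis. Payload 7.2 kg.
Tool frame: the origin (TCP) lies at the very end of the fingers, on their centre line; the grasp point (between the pads) lies 19 mm behind it; z points along the fingers, y is the line along which they close (so a half turn about z gives the same grasp; the last joint's range is limited). The gripper opens to 85 mm and grips with 20 to 120 N. Pads are 22 mm wide; open, the fingers measure 114 mm over their backs; the gripper's body (76 mm by 85 mm) begins 54 mm behind the grasp point. The pads swing forward as they close: fully open they stand 13 mm farther back than shut.
Start: joints at [-1.235, 0.411, -0.013, 1.596, 0.006, 1.134, -0.082], TCP at [0.246, 0.575, 0.231] pointing down, gripper open.
Joint ranges: [-2.95, 2.95], [-0.29, 1.99], [-1.47, 1.44], [0.14, 2.54], [-1.03, 4.17], [0.13, 1.85], [-2.86, 2.86]. Speed limits (rad/s): [2.39, 2.39, 3.01, 3.01, 3.14, 3.14, 3.14].

## Interface

Orientations are given as a unit quaternion [w, x, y, z].
In Python, from cell import arm gives the robot as it stands. The module is installed in compiled form; this text tells all that it offers.
- The arm moves only by the tool arm_command, never from a script. Its argument "steps" is a list of rows, each an object of numbers: "dx", "dy", "dz": the shift along the tool's x, y, z normalised to -1 to 1, where 1 is 0.025 m; "ax", "ay", "az": the turn, a rotation vector about the tool's x, y, z normalised to -1 to 1, where 1 is 45 degrees. In form: [{"dx": .., "dy": .., "dz": .., "ax": .., "ay": .., "az": ..}, ...]. A call has 1 to 20 rows; each row shifts and turns the commanded pose from where the row before left it, along the tool's axes as they then stand; what a row does not reach is not made up. A row lasts 1/12 s, in which the tool goes at most 41.7 mm and 7.16 degrees, less where a joint would pass 70% of its speed; a pose out of reach is approached as far as the arm can. A call with a number of a shift or a turn outside -1 to 1 is refused whole. A call with a gripper value outside its range is refused whole. "jaw" is the opening, from 0 (shut) to 1 (fully open), set as the call begins (left out, the last holds). The fingers move at their own pace and stop on an object; "force" is the grip in N (left out, the last holds). Time passes only in rows, so rows that do not move let the fingers close. It gives the time, the measured TCP pose, the force, the opening and the grip force at its end, in the units of the state.
- arm.sense(): the state, without advancing time (a new reading comes with each control period).
- arm.snapshot(name): name is "side" or "top"; returns the picture (384x512x3 uint8, red, green, blue); there is no depth.
- arm.camera_params(name): a dict with "K" (3x3 intrinsics, pixels), "cam_to_world" (4x4, takes a point from camera to world coordinates). Camera axes: x right, y down, z forward; pixel columns grow to the right and rows downward; lengths in m; the calibration is good to about 2 mm. A picture is of the moment at which its call begins. camera_params takes no time and is no camera call.
- arm.job_done(): hands the job in; it is judged then, once.
The state is a dict: "time_s": time; "qpos": joint angles; "joint_velocities": joint speeds; "joint_torque": joint torques, N m; "position": TCP position; "eef_rot": TCP orientation; "contact_force": force on the tool from outside, world axes, zero at the start; "ft_torque": the same for the moment, N m; "opening": finger opening in m; "gripper_force": force on a finger pad.
Only numpy, scipy, OpenCV 4.12 (cv2) and the standard library are available. Lean on these libraries where they do the work, as an engineer would, in place of code of your own. Each camera call takes 0.05 s, during which the arm holds its last target. There are 200 camera calls.

## Working session

There is one attempt and no reset: what is moved stays moved. The work goes in short steps, Python scripts to look and compute and a tool call to move; the robot and the scene stay as the last step left them, time stands still between calls to the robot, and variables do not carry over. Pictures are saved under pics/ and viewed, at most 10 in all, crops included, and the job is handed in when it is done.

Besides the shell and the picture viewer there is one more tool, called after "Request:" by a JSON object that holds its "op" and its "data", one argument or row to a line. arm_command: Moves the arm, as the interface text tells. Scaled input: -1 to 1 covers 0.025 m each way for a shift and 45 degrees each way for a turn. Its arguments: {"type":"object","properties":{"steps":{"type":"array","items":{"type":"object","properties":{"dx":{"type":"number"},"dy":{"type":"number"},"dz":{"type":"number"},"ax":{"type":"number"},"ay":{"type":"number"},"az":{"type":"number"}}}},"jaw":{"type":"number"},"force":{"type":"number"}},"required":["steps"]}

```bash
mkdir -p pics; cat > h.py <<'E'
import numpy as np, cv2
from cell import arm
def P(n):
    p=arm.camera_params(n); return np.array(p["K"]),np.array(p["cam_to_world"])
def ray(n,uv,z):
    K,T=P(n); d=T[:3,:3]@np.linalg.solve(K,[uv[0],uv[1],1]); o=T[:3,3]
    return o+d*(z-o[2])/d[2]
def proj(n,X):
    K,T=P(n); c=T[:3,:3].T@(np.array(X)-T[:3,3]); c=K@c; return c[:2]/c[2]
def snap(n,f,crop=None,s=1):
    im=arm.snapshot(n); 
    cv2.imwrite(f"pics/raw_{f}.png",im[...,::-1])
    if crop: x0,y0,x1,y1=crop; im=im[y0:y1,x0:x1]
    im=cv2.resize(im,None,fx=s,fy=s,interpolation=cv2.INTER_CUBIC)
    cv2.imwrite(f"pics/{f}.png",im[...,::-1]); 
E
python3 - <<'E'
from h import *
snap("top","t0",None,1.5);snap("side","s0",None,1.5)
for n in("top","side"):print(P(n))
print(arm.sense())
E
```

```text
(array([[425.03142147,   0.        , 250.78121294],
       [  0.        , 425.03142147, 193.44881583],
       [  0.        ,   0.        ,   1.        ]]), array([[ 3.03158808e-02, -9.78965984e-01,  2.01758642e-01,
         2.77273593e-01],
       [-9.99524655e-01, -3.08232073e-02,  6.27476565e-04,
         1.73732679e-02],
       [ 5.60457023e-03, -2.01681760e-01, -9.79435070e-01,
         1.04740118e+00],
       [ 0.00000000e+00,  0.00000000e+00,  0.00000000e+00,
         1.00000000e+00]]))
(array([[356.95635434,   0.        , 256.83940724],
       [  0.        , 356.95635434, 189.82390353],
       [  0.        ,   0.        ,   1.        ]]), array([[ 0.86869248, -0.35152815,  0.34900048,  0.193321  ],
       [-0.49514129, -0.59567178,  0.63246363, -0.56028694],
       [-0.01443903, -0.72222094, -0.6915117 ,  0.69956073],
       [ 0.        ,  0.        ,  0.        ,  1.        ]]))
{'time_s': 0.1, 'qpos': array([-1.23522056,  0.41183171, -0.01270331,  1.59695843,  0.00561585,
        1.13428917, -0.08220235]), 'joint_velocities': array([-0.00070511, -0.00219359,  0.00062326, -0.00137412,  0.00023963,
        0.00093099,  0.00088647]), 'joint_torque': array([ 2.43918861e-03, -6.01821399e+01,  6.84129484e-01, -3.00083792e+01,
        1.39943190e-02,  6.42438346e-03, -2.45208184e-05]), 'position': array([0.24542874, 0.57431514, 0.23053064]), 'eef_rot': array([-8.61477171e-05,  2.00509091e-01,  9.79691573e-01, -7.20372033e-04]), 'contact_force': array([-0.52881805, -0.14275383, -0.09056263]), 'ft_torque': array([ 0.01550135, -0.04883037,  0.01226985]), 'gripper_force': 0.0, 'opening': 0.08564057088416163}
```

View pics/t0.png

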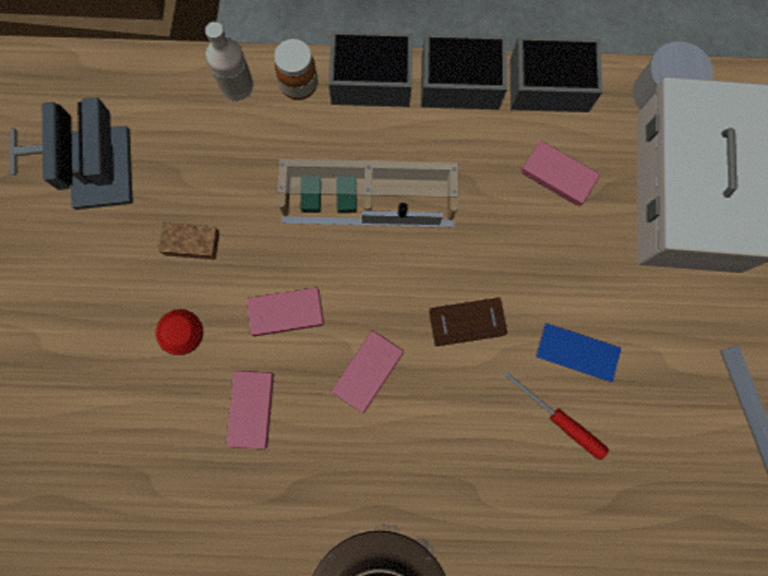

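View pics/s0.png

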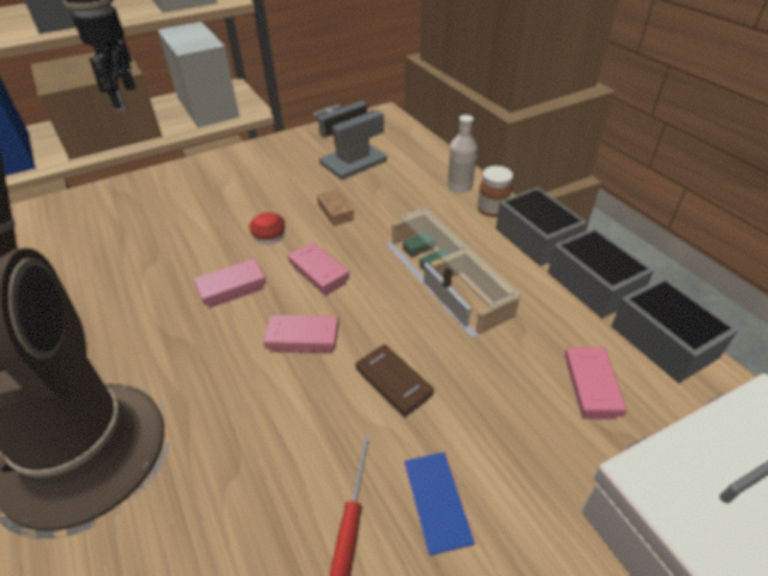

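Both views show one dark brown brush (top image, 1.5x: 468,321). The pink look-alikes are at (285,311), (367,371), (249,410) and (560,172). The caddy spans 280–458 × 158–228, with the door post at (403,209). I choose the dark one and check it in a close crop.

```bash
python3 - <<'E'
from h import *
im=cv2.imread("pics/raw_t0.png")
c=cv2.resize(im[100:235,180:345],None,fx=4.4,fy=4.4,interpolation=cv2.INTER_CUBIC)
c=np.clip(c*1.3,0,255).astype(np.uint8)
cv2.imwrite("pics/c0.png",c)
# brush segmentation: dark
s=im[190:240,275:350].astype(int)
m=((s.sum(2)<190)).astype(np.uint8)
m=cv2.morphologyEx(m,cv2.MORPH_CLOSE,np.ones((5,5)))
cn=max(cv2.findContours(m,0,1)[0],key=cv2.contourArea)
b=cv2.boxPoints(cv2.minAreaRect(cn))+[275,190]
w=np.array([ray("top",p,.034)[:2] for p in b]);print(b,w,w.mean(0))
print([np.linalg.norm(w[i]-w[(i+1)%4]) for i in range(4)])
E
```

```text
[[285.21005726 204.78635406]
 [334.02872849 197.3895874 ]
 [337.96050644 223.33931732]
 [289.14183426 230.73608398]] [[ 0.46062868 -0.06618034]
 [ 0.48261936 -0.18467194]
 [ 0.41933866 -0.19353849]
 [ 0.39788227 -0.07646775]] [ 0.44011724 -0.13021463]
[np.float64(0.12051493616234284), np.float64(0.06389883839778163), np.float64(0.11902073424527053), np.float64(0.06358413447812561)]
```

View pics/c0.png

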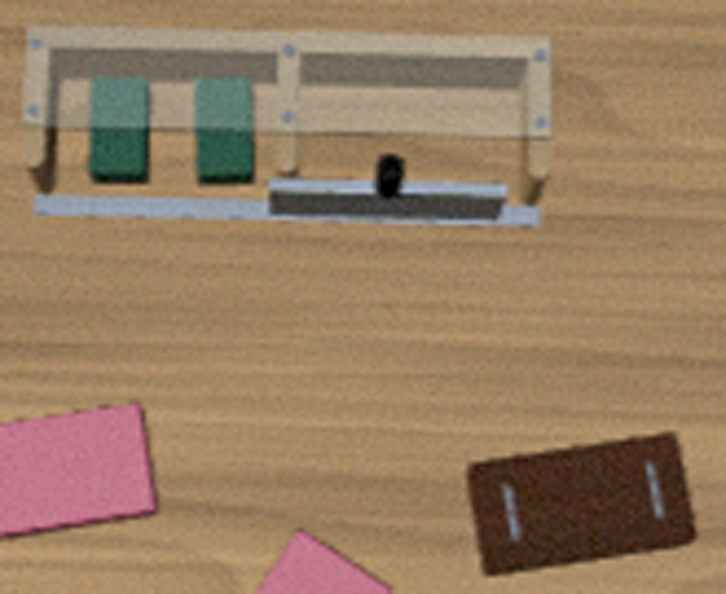

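The crop confirms the dark brush with steel staples. The door's top edge runs from (268,181) to (507,186) in the crop, and the post top is at about (391,162). The door starts slightly open. Next I fit the caddy pose.

```bash
python3 - <<'E'
from h import *
from scipy.optimize import least_squares
pts=[((550,137),(22,-77,58),0),((24,127),(22,219,58),0),((550,38),(84,-77,58),0),((28,27),(84,219,58),0),((539,179),(0,-71,50),0),((286,175),(0,71,50),0),((35,169),(0,213,50),0),
((268,181),(-2,67,48),1),((507,186),(-2,-67,48),1),((270,191),(-10,67,48),1),((505,196),(-10,-67,48),1),((391,162),(-6,0,82),1)]
def f(p):
    r=[]
    for uv,c,d in pts:
        x,y,z=np.array(c)/1000; y+=d*p[3]
        X=[p[0]+x*np.cos(p[2])-y*np.sin(p[2]),p[1]+x*np.sin(p[2])+y*np.cos(p[2]),z]
        r+=list(proj("top",X)-(np.array(uv)/4.4+[180,100]))
    return r
s=least_squares(f,[.62,-.05,0,0],x_scale=.01,loss='soft_l1');print(s.x);print(np.round(np.reshape(f(s.x),(-1,2)),1))
p=s.x;R=lambda x,y:(p[0]+x*np.cos(p[2])-y*np.sin(p[2]),p[1]+x*np.sin(p[2])+y*np.cos(p[2]))
print("post",R(-.006,p[3]),"home",R(.041,0))
import scipy.spatial.transform as t
q=arm.sense()["eef_rot"];print(np.round(t.Rotation.from_quat(np.r_[q[1:],q[0]]).as_matrix(),3))
E
```

```text
[ 0.61797346 -0.03492046  0.01250655  0.01425761]
[[ 0.6  0.1]
 [-0.6  0.1]
 [ 0.4 -1.1]
 [-0.3 -0.9]
 [ 0.3  0.2]
 [ 0.1 -0. ]
 [-0.6  0.3]
 [ 0.  -0.4]
 [ 0.1 -0.5]
 [-0.5  0.4]
 [ 0.5  0.3]
 [-0.1  1.4]]
post (np.float64(0.6117956223694129), np.float64(-0.02073900072320673)) home (np.float64(0.6589702556445357), np.float64(-0.03440770651072715))
[[-0.92   0.393 -0.   ]
 [ 0.393  0.92  -0.001]
 [-0.    -0.001 -1.   ]]
```

Request:
{"op": "arm_command", "data": {
  "jaw": 0,
  "steps": [
    {"az": 0.15},
    {"az": 0.15},
    {"az": 0.15},
    {"az": 0.15},
    {"az": 0.15},
    {"az": 0.15},
    {"az": 0.15},
    {"az": 0.15},
    {"az": 0.15},
    {"az": 0.13},
    {"dx": -0.4, "dy": 0.2}
  ]
}}

```text
schema error: expected keys dx, dy, dz, ax, ay, az
```

Request:
{"op": "arm_command", "data": {
  "steps": [
    {"dx": -0.9, "dy": 0.52},
    {"dx": -0.9, "dy": 0.52},
    {"dx": -0.9, "dy": 0.52},
    {"dx": -0.9, "dy": 0.52},
    {"dx": -0.9, "dy": 0.52},
    {"dx": -0.9, "dy": 0.52},
    {"dx": -0.9, "dy": 0.52},
    {"dx": -0.9, "dy": 0.52},
    {"dx": -0.9, "dy": 0.52},
    {"dx": -0.9, "dy": 0.52},
    {"dx": -0.9, "dy": 0.52},
    {"dx": -0.9, "dy": 0.52},
    {"dx": -0.9, "dy": 0.52},
    {"dx": -0.9, "dy": 0.52},
    {"dx": -0.9, "dy": 0.52},
    {"dx": -0.9, "dy": 0.52},
    {"dx": -0.9, "dy": 0.52},
    {"dx": -0.9, "dy": 0.52},
    {"dx": -0.9, "dy": 0.52},
    {}
  ]
}}

```text
schema error: expected keys dx, dy, dz, ax, ay, az
```

Request:
{"op": "arm_command", "data": {
  "jaw": 0,
  "steps": [
    {"dx": 0, "dy": 0, "dz": 0, "ax": 0, "ay": 0, "az": 0.15},
    {"dx": 0, "dy": 0, "dz": 0, "ax": 0, "ay": 0, "az": 0.15},
    {"dx": 0, "dy": 0, "dz": 0, "ax": 0, "ay": 0, "az": 0.15},
    {"dx": 0, "dy": 0, "dz": 0, "ax": 0, "ay": 0, "az": 0.15},
    {"dx": 0, "dy": 0, "dz": 0, "ax": 0, "ay": 0, "az": 0.15},
    {"dx": 0, "dy": 0, "dz": 0, "ax": 0, "ay": 0, "az": 0.15},
    {"dx": 0, "dy": 0, "dz": 0, "ax": 0, "ay": 0, "az": 0.15},
    {"dx": 0, "dy": 0, "dz": 0, "ax": 0, "ay": 0, "az": 0.15},
    {"dx": 0, "dy": 0, "dz": 0, "ax": 0, "ay": 0, "az": 0.15},
    {"dx": 0, "dy": 0, "dz": 0, "ax": 0, "ay": 0, "az": 0.12},
    {"dx": 0, "dy": 0, "dz": 0, "ax": 0, "ay": 0, "az": 0}
  ]
}}

```text
time_s: 1.02
position: [0.2454, 0.5745, 0.2308]
eef_rot: [0.0, 0.704, 0.71, -0.0]
contact_force: [0.5, -0.2, -0.5]
opening: 0.0002
gripper_force: 0.0
```

Request:
{"op": "arm_command", "data": {
  "steps": [
    {"dx": -0.9, "dy": 0.52, "dz": 0, "ax": 0, "ay": 0, "az": 0},
    {"dx": -0.9, "dy": 0.52, "dz": 0, "ax": 0, "ay": 0, "az": 0},
    {"dx": -0.9, "dy": 0.52, "dz": 0, "ax": 0, "ay": 0, "az": 0},
    {"dx": -0.9, "dy": 0.52, "dz": 0, "ax": 0, "ay": 0, "az": 0},
    {"dx": -0.9, "dy": 0.52, "dz": 0, "ax": 0, "ay": 0, "az": 0},
    {"dx": -0.9, "dy": 0.52, "dz": 0, "ax": 0, "ay": 0, "az": 0},
    {"dx": -0.9, "dy": 0.52, "dz": 0, "ax": 0, "ay": 0, "az": 0},
    {"dx": -0.9, "dy": 0.52, "dz": 0, "ax": 0, "ay": 0, "az": 0},
    {"dx": -0.9, "dy": 0.52, "dz": 0, "ax": 0, "ay": 0, "az": 0},
    {"dx": -0.9, "dy": 0.52, "dz": 0, "ax": 0, "ay": 0, "az": 0},
    {"dx": -0.9, "dy": 0.52, "dz": 0, "ax": 0, "ay": 0, "az": 0},
    {"dx": -0.9, "dy": 0.52, "dz": 0, "ax": 0, "ay": 0, "az": 0},
    {"dx": -0.9, "dy": 0.52, "dz": 0, "ax": 0, "ay": 0, "az": 0},
    {"dx": -0.9, "dy": 0.52, "dz": 0, "ax": 0, "ay": 0, "az": 0},
    {"dx": -0.9, "dy": 0.52, "dz": 0, "ax": 0, "ay": 0, "az": 0},
    {"dx": -0.9, "dy": 0.52, "dz": 0, "ax": 0, "ay": 0, "az": 0},
    {"dx": -0.9, "dy": 0.52, "dz": 0, "ax": 0, "ay": 0, "az": 0},
    {"dx": -0.9, "dy": 0.52, "dz": 0, "ax": 0, "ay": 0, "az": 0},
    {"dx": 0, "dy": 0, "dz": 0, "ax": 0, "ay": 0, "az": 0}
  ]
}}

```text
time_s: 2.6
position: [0.4869, 0.1674, 0.2315]
eef_rot: [0.001, 0.704, 0.711, -0.0]
contact_force: [-0.2, -1.3, -0.3]
opening: -0.0002
gripper_force: 0.0
```

Request:
{"op": "arm_command", "data": {
  "steps": [
    {"dx": -0.82, "dy": 0.445, "dz": 0.3, "ax": 0, "ay": 0, "az": 0},
    {"dx": -0.82, "dy": 0.445, "dz": 0.3, "ax": 0, "ay": 0, "az": 0},
    {"dx": -0.82, "dy": 0.445, "dz": 0.3, "ax": 0, "ay": 0, "az": 0},
    {"dx": -0.82, "dy": 0.445, "dz": 0.3, "ax": 0, "ay": 0, "az": 0},
    {"dx": -0.82, "dy": 0.445, "dz": 0.3, "ax": 0, "ay": 0, "az": 0},
    {"dx": -0.82, "dy": 0.445, "dz": 0.3, "ax": 0, "ay": 0, "az": 0},
    {"dx": -0.82, "dy": 0.445, "dz": 0.3, "ax": 0, "ay": 0, "az": 0},
    {"dx": -0.82, "dy": 0.445, "dz": 0.3, "ax": 0, "ay": 0, "az": 0},
    {"dx": -0.82, "dy": 0.445, "dz": 0.3, "ax": 0, "ay": 0, "az": 0},
    {"dx": -0.82, "dy": 0.445, "dz": 0.3, "ax": 0, "ay": 0, "az": 0},
    {"dx": -0.82, "dy": 0.445, "dz": 0.3, "ax": 0, "ay": 0, "az": 0},
    {"dx": 0, "dy": 0, "dz": 0, "ax": 0, "ay": 0, "az": 0},
    {"dx": 0, "dy": 0, "dz": 0, "ax": 0, "ay": 0, "az": 0}
  ]
}}

```text
time_s: 3.68
position: [0.6095, -0.0525, 0.1479]
eef_rot: [-0.0, 0.703, 0.712, -0.001]
contact_force: [-0.2, 0.8, 0.8]
opening: 0.0001
gripper_force: 0.0
```

```bash
python3 - <<'E'
from h import *
snap("side","s1",(230,100,370,240),4.2)
print(arm.sense()["position"])
E
```

```text
[ 0.60938288 -0.05103118  0.14824962]
```

View pics/s1.png

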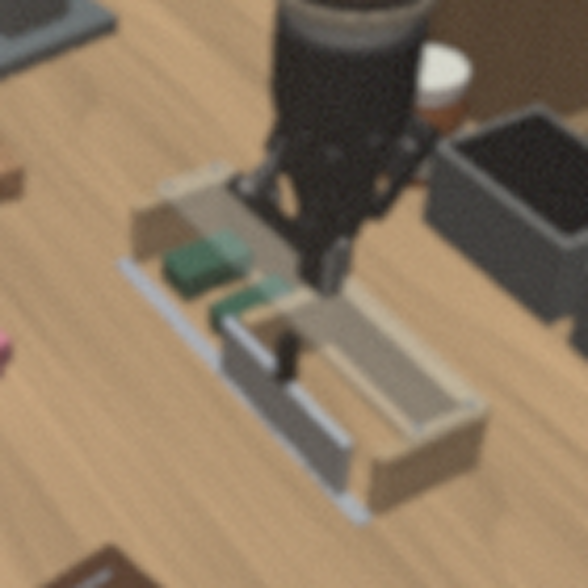

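Side view: the post top is at crop (288,338), with the closed fingers above and to its -y side. The door is slightly open, as measured.

Request:
{"op": "arm_command", "data": {
  "steps": [
    {"dx": -0.2, "dy": 0.1, "dz": 0.7, "ax": 0, "ay": 0, "az": 0},
    {"dx": 0, "dy": 0, "dz": 0.8, "ax": 0, "ay": 0, "az": 0},
    {"dx": 0, "dy": 0, "dz": 0.8, "ax": 0, "ay": 0, "az": 0},
    {"dx": 0, "dy": 0, "dz": 0.8, "ax": 0, "ay": 0, "az": 0},
    {"dx": 0, "dy": 0, "dz": 0.4, "ax": 0, "ay": 0, "az": 0},
    {"dx": 0, "dy": 0, "dz": 0, "ax": 0, "ay": 0, "az": 0},
    {"dx": 0, "dy": 0, "dz": 0, "ax": 0, "ay": 0, "az": 0}
  ]
}}

```text
time_s: 4.32
position: [0.6123, -0.0553, 0.0616]
eef_rot: [-0.0, 0.702, 0.712, -0.0]
contact_force: [0.3, 0.5, 0.4]
opening: 0.0002
gripper_force: 0.0
```

```bash
python3 - <<'E'
from h import *
print(arm.sense()["position"],arm.sense()["contact_force"], ray("side",(298.6,180.5),.082))
E
```

```text
[ 0.61229221 -0.0553327   0.06156676] [0.30540514 0.48186896 0.35070412] [ 0.61441899 -0.0198738   0.082     ]
```

Request:
{"op": "arm_command", "data": {
  "steps": [
    {"dx": 0.3, "dy": 0, "dz": 0, "ax": 0, "ay": 0, "az": 0},
    {"dx": 0.4, "dy": 0, "dz": 0, "ax": 0, "ay": 0, "az": 0},
    {"dx": 0.4, "dy": 0, "dz": 0, "ax": 0, "ay": 0, "az": 0},
    {"dx": 0.4, "dy": 0, "dz": 0, "ax": 0, "ay": 0, "az": 0},
    {"dx": 0.4, "dy": 0, "dz": 0, "ax": 0, "ay": 0, "az": 0},
    {"dx": 0.4, "dy": 0, "dz": 0, "ax": 0, "ay": 0, "az": 0},
    {"dx": 0.4, "dy": 0, "dz": 0, "ax": 0, "ay": 0, "az": 0},
    {"dx": 0.4, "dy": 0, "dz": 0, "ax": 0, "ay": 0, "az": 0},
    {"dx": 0.4, "dy": 0, "dz": 0, "ax": 0, "ay": 0, "az": 0},
    {"dx": 0.4, "dy": 0, "dz": 0, "ax": 0, "ay": 0, "az": 0},
    {"dx": 0.4, "dy": 0, "dz": 0, "ax": 0, "ay": 0, "az": 0},
    {"dx": 0.4, "dy": 0, "dz": 0, "ax": 0, "ay": 0, "az": 0},
    {"dx": 0.4, "dy": 0, "dz": 0, "ax": 0, "ay": 0, "az": 0},
    {"dx": 0.3, "dy": 0, "dz": 0, "ax": 0, "ay": 0, "az": 0},
    {"dx": 0.2, "dy": 0, "dz": 0, "ax": 0, "ay": 0, "az": 0},
    {"dx": 0, "dy": 0, "dz": 0, "ax": 0, "ay": 0, "az": 0},
    {"dx": 0, "dy": 0, "dz": 0, "ax": 0, "ay": 0, "az": 0}
  ]
}}

```text
time_s: 5.73
position: [0.61, 0.0844, 0.061]
eef_rot: [-0.001, 0.702, 0.712, -0.0]
contact_force: [0.7, -0.7, -0.2]
opening: 0.0
gripper_force: 0.0
```

Request:
{"op": "arm_command", "data": {
  "steps": [
    {"dx": 0.12, "dy": 0, "dz": 0, "ax": 0, "ay": 0, "az": 0},
    {"dx": 0.08, "dy": 0, "dz": 0, "ax": 0, "ay": 0, "az": 0},
    {"dx": 0, "dy": 0, "dz": 0, "ax": 0, "ay": 0, "az": 0},
    {"dx": 0, "dy": 0, "dz": 0, "ax": 0, "ay": 0, "az": 0}
  ]
}}

```text
time_s: 6.07
position: [0.6104, 0.0887, 0.0612]
eef_rot: [-0.0, 0.703, 0.711, -0.0]
contact_force: [-0.9, -0.3, -0.4]
opening: 0.0001
gripper_force: 0.1
```

Request:
{"op": "arm_command", "data": {
  "steps": [
    {"dx": 0.08, "dy": 0, "dz": 0, "ax": 0, "ay": 0, "az": 0},
    {"dx": 0.06, "dy": 0, "dz": 0, "ax": 0, "ay": 0, "az": 0},
    {"dx": 0, "dy": 0, "dz": 0, "ax": 0, "ay": 0, "az": 0},
    {"dx": 0, "dy": 0, "dz": 0, "ax": 0, "ay": 0, "az": 0}
  ]
}}

```text
time_s: 6.4
position: [0.6104, 0.0898, 0.0612]
eef_rot: [0.001, 0.703, 0.711, -0.001]
contact_force: [-0.4, -6.3, 0.1]
opening: 0.0001
gripper_force: 3.0
```

```bash
python3 - <<'E'
from h import *
snap("side","s2",(230,100,370,240),4.2)
E
```

```text
(no output)
```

View pics/s2.png

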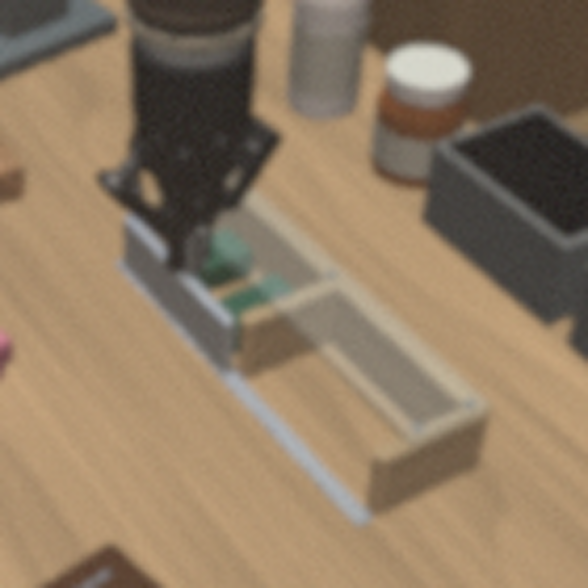

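The door is fully open: the panel stands wholly before the wax bay, its right edge at (238,335), and there is resistance at the stop. Next is the brush.

Request:
{"op": "arm_command", "data": {
  "steps": [
    {"dx": -0.4, "dy": 0, "dz": 0, "ax": 0, "ay": 0, "az": 0},
    {"dx": -0.4, "dy": 0, "dz": -0.4, "ax": 0, "ay": 0, "az": 0},
    {"dx": 0, "dy": 0, "dz": -0.8, "ax": 0, "ay": 0, "az": 0},
    {"dx": 0, "dy": 0, "dz": -0.9, "ax": 0, "ay": 0, "az": 0},
    {"dx": 0, "dy": 0, "dz": -0.8, "ax": 0, "ay": 0, "az": 0},
    {"dx": 0, "dy": 0, "dz": 0, "ax": 0, "ay": 0, "az": 0}
  ]
}}

```text
time_s: 6.95
position: [0.6134, 0.0714, 0.1388]
eef_rot: [0.002, 0.703, 0.711, 0.003]
contact_force: [1.4, -0.6, 0.1]
opening: 0.0
gripper_force: 0.0
```

Request:
{"op": "arm_command", "data": {
  "jaw": 1,
  "steps": [
    {"dx": -0.8, "dy": -0.7, "dz": 0, "ax": 0, "ay": 0, "az": 0},
    {"dx": -0.8, "dy": -0.7, "dz": 0, "ax": 0, "ay": 0, "az": 0},
    {"dx": -0.8, "dy": -0.7, "dz": 0, "ax": 0, "ay": 0, "az": 0},
    {"dx": -0.8, "dy": -0.7, "dz": 0, "ax": 0, "ay": 0, "az": 0},
    {"dx": -0.8, "dy": -0.7, "dz": 0, "ax": 0, "ay": 0, "az": 0},
    {"dx": -0.8, "dy": -0.7, "dz": 0, "ax": 0, "ay": 0, "az": 0},
    {"dx": -0.8, "dy": -0.7, "dz": 0, "ax": 0, "ay": 0, "az": 0},
    {"dx": -0.8, "dy": -0.7, "dz": 0, "ax": 0, "ay": 0, "az": 0},
    {"dx": -0.8, "dy": -0.7, "dz": 0, "ax": 0, "ay": 0, "az": 0},
    {"dx": -0.6, "dy": -0.5, "dz": 0, "ax": 0, "ay": 0, "az": -0.11},
    {"dx": 0, "dy": 0, "dz": 0, "ax": 0, "ay": 0, "az": -0.11},
    {"dx": 0, "dy": 0, "dz": 0, "ax": 0, "ay": 0, "az": 0},
    {"dx": 0, "dy": 0, "dz": 0, "ax": 0, "ay": 0, "az": 0}
  ]
}}

```text
time_s: 8.03
position: [0.4434, -0.1251, 0.1341]
eef_rot: [0.0, 0.64, 0.768, 0.001]
contact_force: [-0.0, 0.5, 0.3]
opening: 0.0855
gripper_force: 0.0
```

```bash
python3 - <<'E'
from h import *
import scipy.spatial.transform as t
s=arm.sense();q=s["eef_rot"];R=t.Rotation.from_quat(np.r_[q[1:],q[0]]).as_matrix()
print(s["position"],np.round(R,3)); d=np.array([.441,-.130,.1])-s["position"];print(R.T@d/.025)
E
```

```text
[ 0.44336964 -0.12507297  0.13412882] [[-0.181  0.983  0.001]
 [ 0.983  0.181  0.001]
 [ 0.     0.001 -1.   ]]
[-0.17721556 -0.13035783  1.36494285]
```

Request:
{"op": "arm_command", "data": {
  "steps": [
    {"dx": -0.18, "dy": -0.13, "dz": 0.6, "ax": 0, "ay": 0, "az": 0},
    {"dx": 0, "dy": 0, "dz": 0.8, "ax": 0, "ay": 0, "az": 0},
    {"dx": 0, "dy": 0, "dz": 0.8, "ax": 0, "ay": 0, "az": 0},
    {"dx": 0, "dy": 0, "dz": 0.8, "ax": 0, "ay": 0, "az": 0},
    {"dx": 0, "dy": 0, "dz": 0.8, "ax": 0, "ay": 0, "az": 0},
    {"dx": 0, "dy": 0, "dz": 0.6, "ax": 0, "ay": 0, "az": 0},
    {"dx": 0, "dy": 0, "dz": 0.4, "ax": 0, "ay": 0, "az": 0},
    {"dx": 0, "dy": 0, "dz": 0.2, "ax": 0, "ay": 0, "az": 0},
    {"dx": 0, "dy": 0, "dz": 0.1, "ax": 0, "ay": 0, "az": 0},
    {"dx": 0, "dy": 0, "dz": 0, "ax": 0, "ay": 0, "az": 0},
    {"dx": 0, "dy": 0, "dz": 0, "ax": 0, "ay": 0, "az": 0}
  ]
}}

```text
time_s: 8.95
position: [0.4414, -0.1299, 0.0068]
eef_rot: [0.0, 0.639, 0.769, 0.0]
contact_force: [0.4, 0.6, 1.1]
opening: 0.0853
gripper_force: 0.0
```

Request:
{"op": "arm_command", "data": {
  "jaw": 0.6,
  "force": 20,
  "steps": [
    {"dx": 0, "dy": 0, "dz": 0, "ax": 0, "ay": 0, "az": 0},
    {"dx": 0, "dy": 0, "dz": 0, "ax": 0, "ay": 0, "az": 0},
    {"dx": 0, "dy": 0, "dz": 0, "ax": 0, "ay": 0, "az": 0},
    {"dx": 0, "dy": 0, "dz": 0, "ax": 0, "ay": 0, "az": 0},
    {"dx": 0, "dy": 0, "dz": 0, "ax": 0, "ay": 0, "az": 0},
    {"dx": 0, "dy": 0, "dz": 0, "ax": 0, "ay": 0, "az": 0}
  ]
}}

```text
time_s: 9.45
position: [0.4415, -0.1299, 0.007]
eef_rot: [0.001, 0.639, 0.769, 0.001]
contact_force: [-0.7, -0.4, 6.4]
opening: 0.0619
gripper_force: 21.7
```

```bash
python3 - <<'E'
from h import *
import scipy.spatial.transform as t
s=arm.sense();q=s["eef_rot"];R=t.Rotation.from_quat(np.r_[q[1:],q[0]]).as_matrix()
print(s["position"],np.round(R,3),s["opening"],s["gripper_force"])
snap("side","s3",(200,180,340,300),4.2)
E
```

```text
[ 0.44147269 -0.12990345  0.00698494] [[-0.184  0.983  0.001]
 [ 0.983  0.184  0.   ]
 [-0.     0.001 -1.   ]] 0.06187099350285633 21.724008321762085
```

View pics/s3.png

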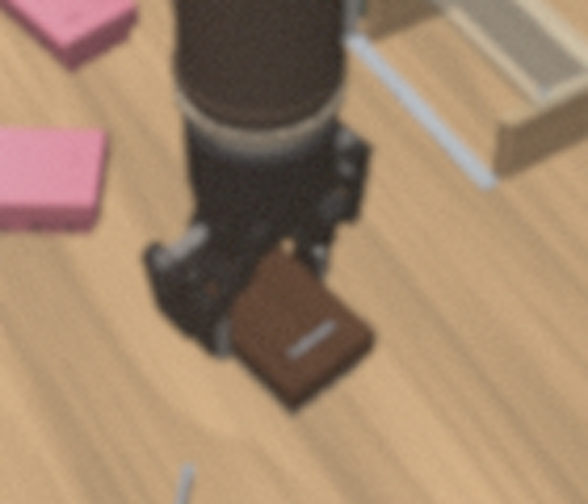

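The brush is gripped at 62 mm across its short side, lying flat, with its right end visible at (370,340). I rotate it to the caddy's yaw and slide it to the mouth.

Request:
{"op": "arm_command", "data": {
  "steps": [
    {"dx": 0, "dy": 0, "dz": 0, "ax": 0, "ay": 0, "az": 0.05},
    {"dx": 0, "dy": 0, "dz": 0, "ax": 0, "ay": 0, "az": 0.06},
    {"dx": 0, "dy": 0, "dz": 0, "ax": 0, "ay": 0, "az": 0.06},
    {"dx": 0, "dy": 0, "dz": 0, "ax": 0, "ay": 0, "az": 0.05},
    {"dx": 0, "dy": 0, "dz": 0, "ax": 0, "ay": 0, "az": 0},
    {"dx": 0, "dy": 0, "dz": 0, "ax": 0, "ay": 0, "az": 0}
  ]
}}

```text
time_s: 10.0
position: [0.4416, -0.1302, 0.007]
eef_rot: [0.001, 0.703, 0.711, 0.001]
contact_force: [-1.1, -2.4, 5.6]
opening: 0.0614
gripper_force: 21.7
```

Request:
{"op": "arm_command", "data": {
  "steps": [
    {"dx": 0.31, "dy": 0.4, "dz": 0, "ax": 0, "ay": 0, "az": 0},
    {"dx": 0.31, "dy": 0.4, "dz": 0, "ax": 0, "ay": 0, "az": 0},
    {"dx": 0.31, "dy": 0.4, "dz": 0, "ax": 0, "ay": 0, "az": 0},
    {"dx": 0.31, "dy": 0.4, "dz": 0, "ax": 0, "ay": 0, "az": 0},
    {"dx": 0.31, "dy": 0.4, "dz": 0, "ax": 0, "ay": 0, "az": 0},
    {"dx": 0.31, "dy": 0.4, "dz": 0, "ax": 0, "ay": 0, "az": 0},
    {"dx": 0.31, "dy": 0.4, "dz": 0, "ax": 0, "ay": 0, "az": 0},
    {"dx": 0.31, "dy": 0.4, "dz": 0, "ax": 0, "ay": 0, "az": 0},
    {"dx": 0.31, "dy": 0.4, "dz": 0, "ax": 0, "ay": 0, "az": 0},
    {"dx": 0.31, "dy": 0.4, "dz": 0, "ax": 0, "ay": 0, "az": 0},
    {"dx": 0.31, "dy": 0.2, "dz": 0, "ax": 0, "ay": 0, "az": 0},
    {"dx": 0.31, "dy": 0.1, "dz": 0, "ax": 0, "ay": 0, "az": 0},
    {"dx": 0, "dy": 0, "dz": 0, "ax": 0, "ay": 0, "az": 0},
    {"dx": 0, "dy": 0, "dz": 0, "ax": 0, "ay": 0, "az": 0}
  ]
}}

```text
time_s: 11.17
position: [0.5487, -0.0349, 0.0071]
eef_rot: [0.001, 0.702, 0.712, 0.001]
contact_force: [2.4, 1.8, 4.1]
opening: 0.0618
gripper_force: 22.7
```

```bash
python3 - <<'E'
from h import *
import scipy.spatial.transform as t
s=arm.sense();q=s["eef_rot"];R=t.Rotation.from_quat(np.r_[q[1:],q[0]]).as_matrix()
print(s["position"],np.round(R,4),s["opening"],s["contact_force"])
d=np.array([.585,-.0354,.007])-s["position"];print(R.T@d/.025)
im=arm.snapshot("top")[100:220,190:320];a=cv2.resize(im,None,fx=3,fy=3,interpolation=2)
im=arm.snapshot("side")[120:240,230:360];b=cv2.resize(im,None,fx=3,fy=3,interpolation=2)
cv2.imwrite("pics/d1.png",np.hstack([a,b])[...,::-1])
E
```

```text
[ 0.54867183 -0.0348504   0.00706667] [[-1.310e-02  9.999e-01  2.800e-03]
 [ 9.999e-01  1.310e-02  4.000e-04]
 [ 3.000e-04  2.800e-03 -1.000e+00]] 0.06176110617554689 [2.42226495 1.79379561 4.05401563]
[-0.04106075  1.45269969  0.00672878]
```

View pics/d1.png

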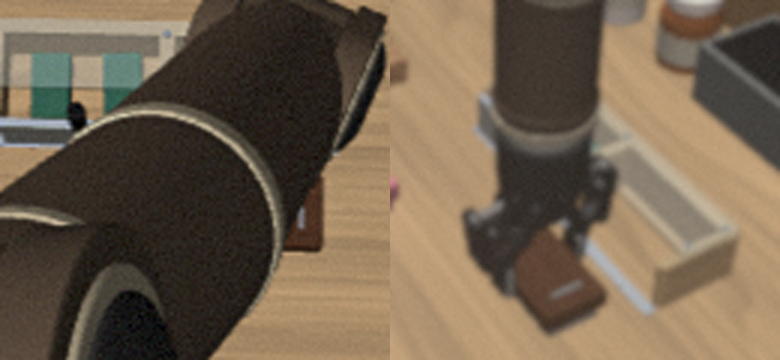

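```bash
python3 - <<'E'
from h import *
print(ray("side",(302,217.5),.034),ray("side",(283,226.5),.034),ray("top",(297.3,180.5),.034),ray("top",(297.3,160),.034))
E
```

```text
[ 0.5767121  -0.09519245  0.034     ] [ 0.52016332 -0.09593131  0.034     ] [ 0.52200979 -0.09497064  0.034     ] [ 0.57417309 -0.09454096  0.034     ]
```

The brush's right end measures y≈-0.095 in both views, against an ideal of -0.094, so it is lined up with the bay. I advance it into the mouth.

Request:
{"op": "arm_command", "data": {
  "steps": [
    {"dx": 0.04, "dy": 0.2, "dz": 0, "ax": 0, "ay": 0, "az": 0},
    {"dx": 0, "dy": 0.3, "dz": 0, "ax": 0, "ay": 0, "az": 0},
    {"dx": 0, "dy": 0.3, "dz": 0, "ax": 0, "ay": 0, "az": 0},
    {"dx": 0, "dy": 0.3, "dz": 0, "ax": 0, "ay": 0, "az": 0},
    {"dx": 0, "dy": 0.2, "dz": 0, "ax": 0, "ay": 0, "az": 0},
    {"dx": 0, "dy": 0.15, "dz": 0, "ax": 0, "ay": 0, "az": 0},
    {"dx": 0, "dy": 0, "dz": 0, "ax": 0, "ay": 0, "az": 0},
    {"dx": 0, "dy": 0, "dz": 0, "ax": 0, "ay": 0, "az": 0}
  ]
}}

```text
time_s: 11.93
position: [0.58, -0.0346, 0.0067]
eef_rot: [-0.003, 0.703, 0.711, -0.002]
contact_force: [-9.3, 0.3, 18.3]
opening: 0.0618
gripper_force: 24.7
```

Request:
{"op": "arm_command", "data": {
  "jaw": 0.82,
  "steps": [
    {"dx": 0, "dy": 0, "dz": 0, "ax": 0, "ay": 0, "az": 0},
    {"dx": 0, "dy": 0, "dz": 0, "ax": 0, "ay": 0, "az": 0},
    {"dx": 0, "dy": 0, "dz": 0, "ax": 0, "ay": 0, "az": 0}
  ]
}}

```text
time_s: 12.18
position: [0.5819, -0.0345, 0.006]
eef_rot: [-0.001, 0.703, 0.711, -0.001]
contact_force: [-5.8, -0.9, 6.0]
opening: 0.0698
gripper_force: 4.0
```

Request:
{"op": "arm_command", "data": {
  "steps": [
    {"dx": 0, "dy": -0.13, "dz": 0, "ax": 0, "ay": 0, "az": 0},
    {"dx": 0, "dy": 0, "dz": 0, "ax": 0, "ay": 0, "az": 0},
    {"dx": 0, "dy": 0, "dz": 0, "ax": 0, "ay": 0, "az": 0}
  ]
}}

```text
time_s: 12.43
position: [0.5801, -0.034, 0.0061]
eef_rot: [-0.0, 0.703, 0.712, 0.0]
contact_force: [-0.4, -0.8, -0.7]
opening: 0.0698
gripper_force: 0.0
```

```bash
python3 - <<'E'
from h import *
s=arm.sense();print(s["position"],s["contact_force"],s["ft_torque"])
snap("side","s4",(250,120,350,230),5)
E
```

```text
[ 0.5801131  -0.03398166  0.00607441] [-0.44295661 -0.75113424 -0.70079382] [ 0.01314594  0.00856297 -0.01817793]
```

View pics/s4.png

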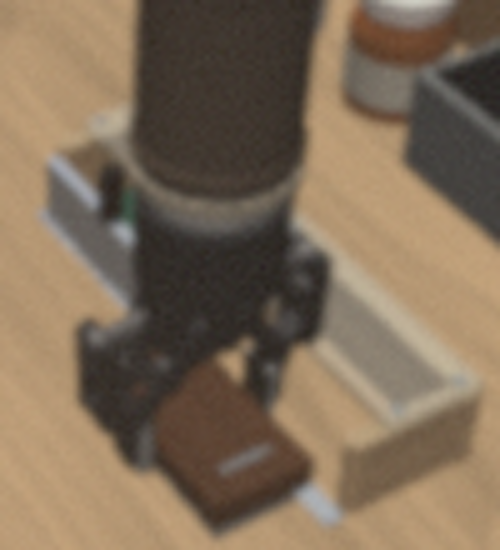

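The brush is flat just before the mouth, its front-right corner at (310,468). The wide finger linkage was grazing the roof edge. I leave the brush here, lift clear, and push it the rest of the way from behind with the gripper turned 90°.

Request:
{"op": "arm_command", "data": {
  "steps": [
    {"dx": 0, "dy": 0, "dz": -0.3, "ax": 0, "ay": 0, "az": 0},
    {"dx": 0, "dy": 0, "dz": -0.6, "ax": 0, "ay": 0, "az": 0},
    {"dx": 0, "dy": 0, "dz": -0.9, "ax": 0, "ay": 0, "az": 0},
    {"dx": 0, "dy": 0, "dz": -0.9, "ax": 0, "ay": 0, "az": 0},
    {"dx": 0, "dy": -0.9, "dz": -0.9, "ax": 0, "ay": 0, "az": 0},
    {"dx": 0, "dy": -0.9, "dz": 0, "ax": 0, "ay": 0, "az": 0},
    {"dx": 0, "dy": 0, "dz": 0, "ax": 0, "ay": 0, "az": 0}
  ]
}}

```text
time_s: 13.07
position: [0.5322, -0.035, 0.0976]
eef_rot: [-0.001, 0.703, 0.711, 0.0]
contact_force: [-1.1, -0.2, -1.0]
opening: 0.0699
gripper_force: 0.0
```

```bash
python3 - <<'E'
from h import *
s=arm.sense();print(s["position"],s["contact_force"],s["qpos"])
E
```

```text
[ 0.53219684 -0.03502107  0.09763517] [-1.1203928  -0.22342063 -0.96610498] [-0.45010304  0.45995267  0.55351834  1.98110342 -0.33611303  0.79124997
  0.30794498]
```

Request:
{"op": "arm_command", "data": {
  "jaw": 0.35,
  "steps": [
    {"dx": 0, "dy": 0, "dz": 0, "ax": 0, "ay": 0, "az": 0.15},
    {"dx": 0, "dy": 0, "dz": 0, "ax": 0, "ay": 0, "az": 0.15},
    {"dx": 0, "dy": 0, "dz": 0, "ax": 0, "ay": 0, "az": 0.15},
    {"dx": 0, "dy": 0, "dz": 0, "ax": 0, "ay": 0, "az": 0.15},
    {"dx": 0, "dy": 0, "dz": 0, "ax": 0, "ay": 0, "az": 0.15},
    {"dx": 0, "dy": 0, "dz": 0, "ax": 0, "ay": 0, "az": 0.15},
    {"dx": 0, "dy": 0, "dz": 0, "ax": 0, "ay": 0, "az": 0.15},
    {"dx": 0, "dy": 0, "dz": 0, "ax": 0, "ay": 0, "az": 0.15},
    {"dx": 0, "dy": 0, "dz": 0, "ax": 0, "ay": 0, "az": 0.15},
    {"dx": 0, "dy": 0, "dz": 0, "ax": 0, "ay": 0, "az": 0.15},
    {"dx": 0, "dy": 0, "dz": 0, "ax": 0, "ay": 0, "az": 0.15},
    {"dx": 0, "dy": 0, "dz": 0, "ax": 0, "ay": 0, "az": 0.15},
    {"dx": 0, "dy": 0, "dz": 0, "ax": 0, "ay": 0, "az": 0.15},
    {"dx": 0, "dy": 0, "dz": 0, "ax": 0, "ay": 0, "az": 0.05},
    {"dx": -0.6, "dy": 0, "dz": 0, "ax": 0, "ay": 0, "az": 0},
    {"dx": 0, "dy": 0, "dz": 0, "ax": 0, "ay": 0, "az": 0},
    {"dx": 0, "dy": 0, "dz": 0, "ax": 0, "ay": 0, "az": 0}
  ]
}}

```text
time_s: 14.48
position: [0.5203, -0.0346, 0.0964]
eef_rot: [-0.0, 1.0, 0.007, 0.0]
contact_force: [1.5, 0.1, 0.1]
opening: 0.0298
gripper_force: 0.0
```

```bash
python3 - <<'E'
from h import *
s=arm.sense();print(s["position"],s["contact_force"],s["qpos"],s["eef_rot"],s["opening"])
im=arm.snapshot("top")[100:220,190:320];a=cv2.resize(im,None,fx=3,fy=3,interpolation=2)
im=arm.snapshot("side")[120:240,230:360];b=cv2.resize(im,None,fx=3,fy=3,interpolation=2)
cv2.imwrite("pics/d2.png",np.hstack([a,b])[...,::-1])
E
```

```text
[ 0.52025929 -0.03456689  0.09643376] [1.54351813 0.08345033 0.11471982] [-0.74167377  0.58344454  0.97902441  2.02633814 -0.64040284  0.87242349
 -0.95984885] [-2.29506710e-04  9.99978838e-01  6.50159126e-03  2.50525010e-05] 0.029820890080328843
```

View pics/d2.png

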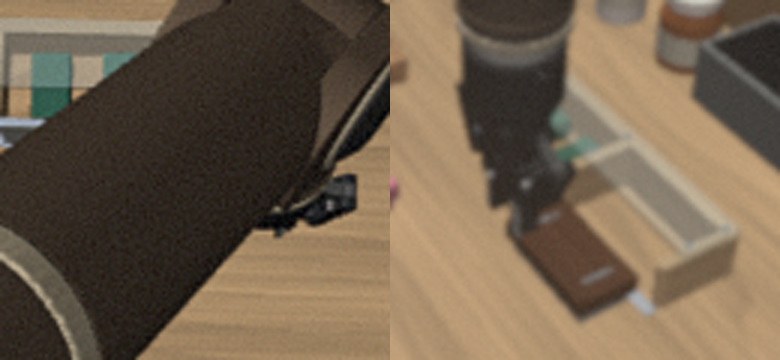

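Side panel: the brush is flat and aligned before the bay, front-right top corner at about (636,275). The gripper is behind it, and I lower it there.

Request:
{"op": "arm_command", "data": {
  "steps": [
    {"dx": 0, "dy": 0, "dz": 0.7, "ax": 0, "ay": 0, "az": 0},
    {"dx": 0, "dy": 0, "dz": 0.8, "ax": 0, "ay": 0, "az": 0},
    {"dx": 0, "dy": 0, "dz": 0.8, "ax": 0, "ay": 0, "az": 0},
    {"dx": 0, "dy": 0, "dz": 0.7, "ax": 0, "ay": 0, "az": 0},
    {"dx": 0, "dy": 0, "dz": 0.4, "ax": 0, "ay": 0, "az": 0},
    {"dx": 0, "dy": 0, "dz": 0.2, "ax": 0, "ay": 0, "az": 0},
    {"dx": 0, "dy": 0, "dz": 0, "ax": 0, "ay": 0, "az": 0},
    {"dx": 0, "dy": 0, "dz": 0, "ax": 0, "ay": 0, "az": 0}
  ]
}}

```text
time_s: 15.25
position: [0.5207, -0.0352, 0.0067]
eef_rot: [0.0, 1.0, 0.006, 0.0]
contact_force: [0.3, -0.7, 0.3]
opening: 0.0297
gripper_force: 0.0
```

```bash
python3 - <<'E'
from h import *
s=arm.sense();print(s["position"],s["contact_force"],s["qpos"])
print(ray("side",(312,211.7),.034),ray("side",(294.3,221.7),.034))
E
```

```text
[ 0.52067762 -0.03516452  0.00674123] [ 0.29670702 -0.74034091  0.31778425] [-0.62041143  0.70622854  0.81371505  2.06874029 -0.80325357  0.71467501
 -0.83723709]
[ 0.60969661 -0.09183281  0.034     ] [ 0.55247093 -0.09699229  0.034     ]
```

Request:
{"op": "arm_command", "data": {
  "steps": [
    {"dx": 0.25, "dy": 0, "dz": 0, "ax": 0, "ay": 0, "az": 0},
    {"dx": 0.25, "dy": 0, "dz": 0, "ax": 0, "ay": 0, "az": 0},
    {"dx": 0.2, "dy": 0, "dz": 0, "ax": 0, "ay": 0, "az": 0},
    {"dx": 0.2, "dy": 0, "dz": 0, "ax": 0, "ay": 0, "az": 0},
    {"dx": 0.2, "dy": 0, "dz": 0, "ax": 0, "ay": 0, "az": 0},
    {"dx": 0.2, "dy": 0, "dz": 0, "ax": 0, "ay": 0, "az": 0},
    {"dx": 0.2, "dy": 0, "dz": 0, "ax": 0, "ay": 0, "az": 0},
    {"dx": 0.2, "dy": 0, "dz": 0, "ax": 0, "ay": 0, "az": 0},
    {"dx": 0.2, "dy": 0, "dz": 0, "ax": 0, "ay": 0, "az": 0},
    {"dx": 0.2, "dy": 0, "dz": 0, "ax": 0, "ay": 0, "az": 0},
    {"dx": 0.2, "dy": 0, "dz": 0, "ax": 0, "ay": 0, "az": 0},
    {"dx": 0.2, "dy": 0, "dz": 0, "ax": 0, "ay": 0, "az": 0},
    {"dx": 0, "dy": 0, "dz": 0, "ax": 0, "ay": 0, "az": 0},
    {"dx": 0, "dy": 0, "dz": 0, "ax": 0, "ay": 0, "az": 0}
  ]
}}

```text
time_s: 16.42
position: [0.5833, -0.0341, 0.0063]
eef_rot: [0.0, 1.0, 0.006, 0.0]
contact_force: [0.4, 0.6, -0.4]
opening: 0.03
gripper_force: 0.0
```

```bash
python3 - <<'E'
from h import *
s=arm.sense();print(s["position"],s["contact_force"],s["qpos"])
snap("side","s5",(250,120,350,230),5)
E
```

```text
[ 0.58333733 -0.03410443  0.00626473] [ 0.39065411  0.56653619 -0.3863179 ] [-0.58700942  0.78303493  0.81148152  1.91497648 -0.79402804  0.79963538
 -0.88740574]
```

View pics/s5.png

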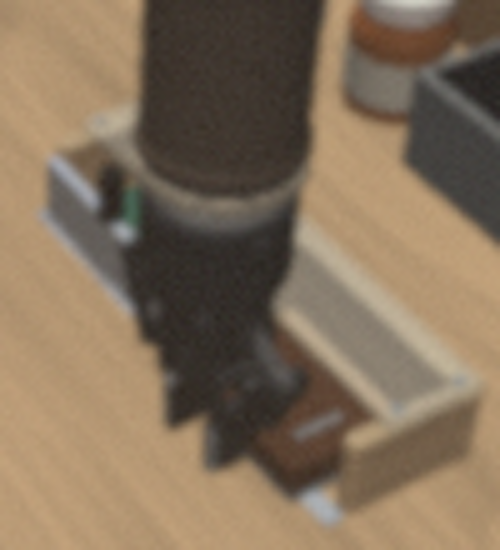

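The brush is entering the bay squarely, and its right end clears the wall at (345,455). That was my tenth picture, so from here I use only numbers.

Request:
{"op": "arm_command", "data": {
  "steps": [
    {"dx": 0.2, "dy": 0, "dz": 0, "ax": 0, "ay": 0, "az": 0},
    {"dx": 0.2, "dy": 0, "dz": 0, "ax": 0, "ay": 0, "az": 0},
    {"dx": 0.2, "dy": 0, "dz": 0, "ax": 0, "ay": 0, "az": 0},
    {"dx": 0.2, "dy": 0, "dz": 0, "ax": 0, "ay": 0, "az": 0},
    {"dx": 0.2, "dy": 0, "dz": 0, "ax": 0, "ay": 0, "az": 0},
    {"dx": 0.1, "dy": 0, "dz": 0, "ax": 0, "ay": 0, "az": 0},
    {"dx": 0, "dy": 0, "dz": 0, "ax": 0, "ay": 0, "az": 0},
    {"dx": 0, "dy": 0, "dz": 0, "ax": 0, "ay": 0, "az": 0}
  ]
}}

```text
time_s: 17.13
position: [0.6105, -0.0339, 0.0063]
eef_rot: [0.0, 1.0, 0.006, 0.0]
contact_force: [-0.4, -0.0, 0.3]
opening: 0.0295
gripper_force: 0.0
```

Request:
{"op": "arm_command", "data": {
  "steps": [
    {"dx": 0.1, "dy": 0, "dz": 0, "ax": 0, "ay": 0, "az": 0},
    {"dx": 0.1, "dy": 0, "dz": 0, "ax": 0, "ay": 0, "az": 0},
    {"dx": 0.05, "dy": 0, "dz": 0, "ax": 0, "ay": 0, "az": 0},
    {"dx": 0, "dy": 0, "dz": 0, "ax": 0, "ay": 0, "az": 0},
    {"dx": 0, "dy": 0, "dz": 0, "ax": 0, "ay": 0, "az": 0}
  ]
}}

```text
time_s: 17.55
position: [0.6167, -0.0337, 0.0063]
eef_rot: [0.0, 1.0, 0.006, 0.0]
contact_force: [0.7, 0.2, -0.7]
opening: 0.0297
gripper_force: 0.0
```

Request:
{"op": "arm_command", "data": {
  "steps": [
    {"dx": 0.08, "dy": 0, "dz": 0, "ax": 0, "ay": 0, "az": 0},
    {"dx": 0.06, "dy": 0, "dz": 0, "ax": 0, "ay": 0, "az": 0},
    {"dx": 0, "dy": 0, "dz": 0, "ax": 0, "ay": 0, "az": 0},
    {"dx": 0, "dy": 0, "dz": 0, "ax": 0, "ay": 0, "az": 0}
  ]
}}

```text
time_s: 17.88
position: [0.6195, -0.0336, 0.0062]
eef_rot: [-0.0, 1.0, 0.006, -0.0]
contact_force: [-2.9, 0.4, 2.8]
opening: 0.0294
gripper_force: 1.7
```

Request:
{"op": "arm_command", "data": {
  "steps": [
    {"dx": 0.06, "dy": 0, "dz": 0, "ax": 0, "ay": 0, "az": 0},
    {"dx": 0.04, "dy": 0, "dz": 0, "ax": 0, "ay": 0, "az": 0},
    {"dx": 0, "dy": 0, "dz": 0, "ax": 0, "ay": 0, "az": 0},
    {"dx": 0, "dy": 0, "dz": 0, "ax": 0, "ay": 0, "az": 0}
  ]
}}

```text
time_s: 18.22
position: [0.6196, -0.0335, 0.006]
eef_rot: [-0.001, 1.0, 0.006, -0.003]
contact_force: [-11.7, 1.3, 8.7]
opening: 0.0299
gripper_force: 5.9
```

```bash
python3 - <<'E'
from h import *
s=arm.sense();print(s["position"],s["contact_force"],s["ft_torque"],s["qpos"])
E
```

```text
[ 0.61960054 -0.03354469  0.00595798] [-11.66513389   1.31567958   8.74028602] [ 0.15876558  2.27058675 -0.16511812] [-0.5628728   0.83067784  0.81052371  1.8161627  -0.78710832  0.85838135
 -0.92137812]
```

Request:
{"op": "arm_command", "data": {
  "jaw": 0,
  "steps": [
    {"dx": -0.3, "dy": 0, "dz": 0, "ax": 0, "ay": 0, "az": 0},
    {"dx": -0.6, "dy": 0, "dz": 0, "ax": 0, "ay": 0, "az": 0},
    {"dx": -0.8, "dy": 0, "dz": -0.2, "ax": 0, "ay": 0, "az": 0},
    {"dx": -0.8, "dy": 0, "dz": -0.8, "ax": 0, "ay": 0, "az": 0},
    {"dx": -0.8, "dy": 0, "dz": -0.9, "ax": 0, "ay": 0, "az": 0},
    {"dx": -0.5, "dy": 0, "dz": -0.9, "ax": 0, "ay": 0, "az": 0},
    {"dx": 0, "dy": 0, "dz": -0.9, "ax": 0, "ay": 0, "az": 0},
    {"dx": 0, "dy": 0, "dz": -0.9, "ax": 0, "ay": 0, "az": 0},
    {"dx": 0, "dy": 0, "dz": 0, "ax": 0, "ay": 0, "az": 0},
    {"dx": 0, "dy": 0, "dz": 0, "ax": 0, "ay": 0, "az": 0}
  ]
}}

```text
time_s: 19.05
position: [0.5287, -0.0345, 0.1224]
eef_rot: [-0.0, 1.0, 0.007, 0.002]
contact_force: [0.0, -0.3, -0.3]
opening: 0.0002
gripper_force: 0.0
```

```bash
cat > chk.py <<'E'
from h import *
s=arm.sense();print(s["position"],s["contact_force"],s["qpos"])
im=arm.snapshot("side").astype(int);cv2.imwrite("pics/s6.png",im[...,::-1])
# predicted outline of brush top if home
y=.0125;o=np.array([.618,-.035])
W=lambda x,yy,z:(o[0]+x*np.cos(y)-yy*np.sin(y),o[1]+x*np.sin(y)+yy*np.cos(y),z)
for yy in(-.055,-.05,-.04,-.03,-.02,0,.02,.04,.055):
    # scan along caddy x at z=.034 for dark
    r=[]
    for x in np.arange(-.02,.026,.002):
        u,v=proj("side",W(x,yy,.034));r.append(int(im[int(round(v)),int(round(u))].sum()))
    print(yy,r)
E
python3 chk.py
```

```text
[ 0.52868912 -0.03452488  0.12241522] [ 0.0022718  -0.29361473 -0.26325528] [-0.76511405  0.55935193  1.01517303  1.99025214 -0.60252262  0.9233691
 -0.99279418]
-0.055 [515, 491, 476, 457, 445, 435, 427, 396, 396, 291, 291, 228, 149, 149, 175, 267, 267, 354, 354, 427, 456, 456, 430]
-0.05 [516, 470, 470, 460, 444, 436, 424, 424, 351, 283, 283, 186, 164, 164, 161, 165, 191, 269, 242, 313, 376, 294, 335]
-0.04 [507, 507, 478, 458, 447, 442, 424, 411, 356, 356, 223, 176, 176, 152, 152, 163, 178, 198, 207, 212, 198, 204, 204]
-0.03 [527, 488, 460, 460, 444, 445, 433, 419, 369, 315, 247, 247, 161, 161, 160, 189, 189, 188, 210, 205, 209, 209, 203]
-0.02 [518, 487, 487, 457, 445, 445, 435, 417, 385, 307, 240, 194, 153, 153, 164, 164, 182, 202, 204, 206, 206, 209, 209]
0 [515, 491, 477, 477, 462, 447, 447, 424, 347, 347, 271, 271, 185, 169, 169, 182, 182, 203, 206, 209, 211, 207, 207]
0.02 [512, 490, 490, 464, 455, 455, 431, 410, 410, 354, 293, 220, 175, 175, 163, 163, 168, 204, 204, 213, 206, 214, 203]
0.04 [509, 433, 433, 420, 420, 359, 378, 378, 351, 351, 351, 314, 233, 175, 173, 173, 198, 198, 200, 213, 205, 206, 206]
0.055 [354, 376, 376, 364, 365, 331, 310, 315, 300, 300, 286, 284, 284, 270, 270, 245, 214, 214, 201, 233, 215, 206, 206][ WARN:0@0.575] global loadsave.cpp:1063 imwrite_ Unsupported depth image for selected encoder is fallbacked to CV_8U.
```

The brush's rear top edge lies at caddy x≈12 mm all along its width. It is square and hard against the stop, which fits home within calibration. Now I turn back and go to the +y side of the post.

Request:
{"op": "arm_command", "data": {
  "steps": [
    {"dx": 0, "dy": 0, "dz": 0, "ax": 0, "ay": 0, "az": -0.15},
    {"dx": 0, "dy": 0, "dz": 0, "ax": 0, "ay": 0, "az": -0.15},
    {"dx": 0, "dy": 0, "dz": 0, "ax": 0, "ay": 0, "az": -0.15},
    {"dx": 0, "dy": 0, "dz": 0, "ax": 0, "ay": 0, "az": -0.15},
    {"dx": 0, "dy": 0, "dz": 0, "ax": 0, "ay": 0, "az": -0.15},
    {"dx": 0, "dy": 0, "dz": 0, "ax": 0, "ay": 0, "az": -0.15},
    {"dx": 0, "dy": 0, "dz": 0, "ax": 0, "ay": 0, "az": -0.15},
    {"dx": 0, "dy": 0, "dz": 0, "ax": 0, "ay": 0, "az": -0.15},
    {"dx": 0, "dy": 0, "dz": 0, "ax": 0, "ay": 0, "az": -0.15},
    {"dx": 0, "dy": 0, "dz": 0, "ax": 0, "ay": 0, "az": -0.15},
    {"dx": 0, "dy": 0, "dz": 0, "ax": 0, "ay": 0, "az": -0.15},
    {"dx": 0, "dy": 0, "dz": 0, "ax": 0, "ay": 0, "az": -0.15},
    {"dx": 0, "dy": 0, "dz": 0, "ax": 0, "ay": 0, "az": -0.15},
    {"dx": 0, "dy": 0, "dz": 0, "ax": 0, "ay": 0, "az": -0.05},
    {"dx": 0, "dy": 0, "dz": 0, "ax": 0, "ay": 0, "az": 0}
  ]
}}

```text
time_s: 20.35
position: [0.5269, -0.0348, 0.1203]
eef_rot: [-0.001, 0.702, 0.712, -0.0]
contact_force: [-0.9, -0.1, 0.2]
opening: 0.0003
gripper_force: 0.0
```

Request:
{"op": "arm_command", "data": {
  "steps": [
    {"dx": 0.71, "dy": 0.34, "dz": 0, "ax": 0, "ay": 0, "az": 0},
    {"dx": 0.71, "dy": 0.34, "dz": 0, "ax": 0, "ay": 0, "az": 0},
    {"dx": 0.71, "dy": 0.34, "dz": 0, "ax": 0, "ay": 0, "az": 0},
    {"dx": 0.71, "dy": 0.34, "dz": 0, "ax": 0, "ay": 0, "az": 0},
    {"dx": 0.71, "dy": 0.34, "dz": 0, "ax": 0, "ay": 0, "az": 0},
    {"dx": 0.71, "dy": 0.34, "dz": 0, "ax": 0, "ay": 0, "az": 0},
    {"dx": 0.71, "dy": 0.34, "dz": 0, "ax": 0, "ay": 0, "az": 0},
    {"dx": 0.71, "dy": 0.34, "dz": 0, "ax": 0, "ay": 0, "az": 0},
    {"dx": 0.71, "dy": 0.34, "dz": 0, "ax": 0, "ay": 0, "az": 0},
    {"dx": 0.71, "dy": 0.34, "dz": 0, "ax": 0, "ay": 0, "az": 0},
    {"dx": 0, "dy": 0, "dz": 0, "ax": 0, "ay": 0, "az": 0},
    {"dx": 0, "dy": 0, "dz": 0, "ax": 0, "ay": 0, "az": 0}
  ]
}}

```text
time_s: 21.35
position: [0.6098, 0.145, 0.1199]
eef_rot: [-0.0, 0.702, 0.712, -0.001]
contact_force: [0.3, -0.6, 0.8]
opening: 0.0001
gripper_force: 0.0
```

Request:
{"op": "arm_command", "data": {
  "steps": [
    {"dx": 0, "dy": 0.04, "dz": 0.6, "ax": 0, "ay": 0, "az": 0},
    {"dx": 0, "dy": 0, "dz": 0.8, "ax": 0, "ay": 0, "az": 0},
    {"dx": 0, "dy": 0, "dz": 0.6, "ax": 0, "ay": 0, "az": 0},
    {"dx": 0, "dy": 0, "dz": 0.35, "ax": 0, "ay": 0, "az": 0},
    {"dx": 0, "dy": 0, "dz": 0, "ax": 0, "ay": 0, "az": 0},
    {"dx": 0, "dy": 0, "dz": 0, "ax": 0, "ay": 0, "az": 0}
  ]
}}

```text
time_s: 21.85
position: [0.611, 0.1428, 0.0624]
eef_rot: [-0.0, 0.703, 0.711, -0.001]
contact_force: [0.6, -0.1, 0.2]
opening: -0.0002
gripper_force: 0.0
```

Request:
{"op": "arm_command", "data": {
  "steps": [
    {"dx": -0.3, "dy": 0, "dz": 0, "ax": 0, "ay": 0, "az": 0},
    {"dx": -0.3, "dy": 0, "dz": 0, "ax": 0, "ay": 0, "az": 0},
    {"dx": -0.4, "dy": 0, "dz": 0, "ax": 0, "ay": 0, "az": 0},
    {"dx": -0.4, "dy": 0, "dz": 0, "ax": 0, "ay": 0, "az": 0},
    {"dx": -0.4, "dy": 0, "dz": 0, "ax": 0, "ay": 0, "az": 0},
    {"dx": -0.4, "dy": 0, "dz": 0, "ax": 0, "ay": 0, "az": 0},
    {"dx": -0.4, "dy": 0, "dz": 0, "ax": 0, "ay": 0, "az": 0},
    {"dx": -0.4, "dy": 0, "dz": 0, "ax": 0, "ay": 0, "az": 0},
    {"dx": -0.4, "dy": 0, "dz": 0, "ax": 0, "ay": 0, "az": 0},
    {"dx": -0.4, "dy": 0, "dz": 0, "ax": 0, "ay": 0, "az": 0},
    {"dx": -0.4, "dy": 0, "dz": 0, "ax": 0, "ay": 0, "az": 0},
    {"dx": -0.4, "dy": 0, "dz": 0, "ax": 0, "ay": 0, "az": 0},
    {"dx": -0.4, "dy": 0, "dz": 0, "ax": 0, "ay": 0, "az": 0},
    {"dx": -0.4, "dy": 0, "dz": 0, "ax": 0, "ay": 0, "az": 0},
    {"dx": -0.4, "dy": 0, "dz": 0, "ax": 0, "ay": 0, "az": 0},
    {"dx": -0.2, "dy": 0, "dz": 0, "ax": 0, "ay": 0, "az": 0},
    {"dx": 0, "dy": 0, "dz": 0, "ax": 0, "ay": 0, "az": 0},
    {"dx": 0, "dy": 0, "dz": 0, "ax": 0, "ay": 0, "az": 0}
  ]
}}

```text
time_s: 23.35
position: [0.6128, -0.0069, 0.0624]
eef_rot: [-0.0, 0.703, 0.711, -0.0]
contact_force: [-0.4, -0.4, -0.8]
opening: -0.0002
gripper_force: 0.0
```

Request:
{"op": "arm_command", "data": {
  "steps": [
    {"dx": -0.15, "dy": 0, "dz": 0, "ax": 0, "ay": 0, "az": 0},
    {"dx": -0.1, "dy": 0, "dz": 0, "ax": 0, "ay": 0, "az": 0},
    {"dx": -0.05, "dy": 0, "dz": 0, "ax": 0, "ay": 0, "az": 0},
    {"dx": 0, "dy": 0, "dz": 0, "ax": 0, "ay": 0, "az": 0},
    {"dx": 0, "dy": 0, "dz": 0, "ax": 0, "ay": 0, "az": 0}
  ]
}}

```text
time_s: 23.77
position: [0.6131, -0.0136, 0.0625]
eef_rot: [-0.0, 0.703, 0.712, -0.0]
contact_force: [-0.4, 0.6, -0.4]
opening: -0.0001
gripper_force: 0.2
```

Request:
{"op": "arm_command", "data": {
  "steps": [
    {"dx": -0.08, "dy": 0, "dz": 0, "ax": 0, "ay": 0, "az": 0},
    {"dx": -0.06, "dy": 0, "dz": 0, "ax": 0, "ay": 0, "az": 0},
    {"dx": 0, "dy": 0, "dz": 0, "ax": 0, "ay": 0, "az": 0},
    {"dx": 0, "dy": 0, "dz": 0, "ax": 0, "ay": 0, "az": 0}
  ]
}}

```text
time_s: 24.1
position: [0.6131, -0.0147, 0.0625]
eef_rot: [-0.001, 0.702, 0.712, 0.001]
contact_force: [-0.6, 6.3, 1.4]
opening: 0.0
gripper_force: 3.3
```

The door stop is reached at TCP y=-0.0147. The predicted value was -0.0145, and the door's total travel comes to 142 mm. I retreat now.

Request:
{"op": "arm_command", "data": {
  "steps": [
    {"dx": 0.3, "dy": 0, "dz": 0, "ax": 0, "ay": 0, "az": 0},
    {"dx": 0.4, "dy": 0, "dz": 0, "ax": 0, "ay": 0, "az": 0},
    {"dx": 0, "dy": 0, "dz": -0.8, "ax": 0, "ay": 0, "az": 0},
    {"dx": 0, "dy": 0, "dz": -0.9, "ax": 0, "ay": 0, "az": 0},
    {"dx": 0, "dy": 0, "dz": -0.9, "ax": 0, "ay": 0, "az": 0},
    {"dx": 0.8, "dy": -0.5, "dz": -0.8, "ax": 0, "ay": 0, "az": 0},
    {"dx": 0.9, "dy": -0.5, "dz": -0.5, "ax": 0, "ay": 0, "az": 0},
    {"dx": 0.9, "dy": -0.5, "dz": 0, "ax": 0, "ay": 0, "az": 0},
    {"dx": 0.9, "dy": -0.5, "dz": 0, "ax": 0, "ay": 0, "az": 0},
    {"dx": 0.9, "dy": -0.5, "dz": 0, "ax": 0, "ay": 0, "az": 0},
    {"dx": 0.9, "dy": -0.5, "dz": 0, "ax": 0, "ay": 0, "az": 0},
    {"dx": 0.9, "dy": -0.5, "dz": 0, "ax": 0, "ay": 0, "az": 0},
    {"dx": 0.9, "dy": -0.5, "dz": 0, "ax": 0, "ay": 0, "az": 0},
    {"dx": 0.9, "dy": -0.5, "dz": 0, "ax": 0, "ay": 0, "az": 0},
    {"dx": 0.9, "dy": -0.5, "dz": 0, "ax": 0, "ay": 0, "az": 0},
    {"dx": 0.9, "dy": -0.5, "dz": 0, "ax": 0, "ay": 0, "az": 0},
    {"dx": 0.9, "dy": -0.5, "dz": 0, "ax": 0, "ay": 0, "az": 0},
    {"dx": 0, "dy": 0, "dz": 0, "ax": 0, "ay": 0, "az": 0},
    {"dx": 0, "dy": 0, "dz": 0, "ax": 0, "ay": 0, "az": 0}
  ]
}}

```text
time_s: 25.68
position: [0.4587, 0.2677, 0.16]
eef_rot: [0.0, 0.701, 0.713, 0.0]
contact_force: [-0.5, -0.3, -0.0]
opening: -0.0001
gripper_force: 0.0
```

```bash
python3 - <<'E'
from h import *
print(arm.sense()["position"],arm.sense()["contact_force"])
im=arm.snapshot("top").astype(np.uint8);a=cv2.imread("pics/raw_t0.png")[...,::-1].astype(int)
d=(np.abs(im.astype(int)-a).sum(2)>90)[90:330,90:440]
d=cv2.morphologyEx(d.astype(np.uint8),cv2.MORPH_OPEN,np.ones((3,3)))
n,l,st,c=cv2.connectedComponentsWithStats(d)
print(st[1:]+[90,90,0,0,0])
t=im.astype(int).sum(2)
for v in range(128,148,2):print(v,t[v,240:306:3])
# scan black post near caddy y
m=(t[130:150,255:290]<60);ys,xs=np.nonzero(m);print(xs+255,ys+130)
E
```

```text
[0.45874042 0.26766357 0.16003694] [-0.54786567 -0.32115193 -0.0116693 ]
[[  90  100   49  230 4750]
 [ 252  120    5    9   39]
 [ 251  120   46   25  773]
 [ 294  142    7    8   32]
 [ 241  144    6    5   27]
 [ 286  198   52   33 1280]]
128 [377 399 395 400 251 265 349 254 241 263 254 248 263 250 260 257 244 279
 245 296 396 351]
130 [296 304 303 292 137 143 231 120 137 149 174 148 183 211 217 221 227 277
 250 300 384 404]
132 [329 346 337 322 126 124 123 129 129 123 123 119 126 133 124 114 118 154
 103 202 316 351]
134 [297 338 352 309  93 107 102 114 124  91  93 100 116 114 102 110 134  78
 127 197 331 341]
136 [318 366 360 305 115 110 114 112 113 127 125  69  72 132 128 112 119 110
 118 207 325 338]
138 [345 305 288 331  23  27  40  40  57  35  37  49  49  75  80  86  90 100
  91 192 330 362]
140 [341 248 181 335 339 331 268 300 299 306 158  29  36 176 172 165 138 126
 103 300 226 266]
142 [336 251 275 412 402 421 432 420 433 426 317   0 138 432 433 419 424 431
 419 428 373 249]
144 [350 274 164 157 188 168 178 199 173 158 130  40 185 223 223 250 307 342
 369 360 320 306]
146 [407 409 357 167 165 167 162 173 182 164 169 156 172 160 171 164 160 170
 156 143 190 325]
[273 274 275 274 273 274 275 276 255 256 257 258 259 260 261 262 263 264
 265 266 267 268 269 270 271 272 273 274 275 276 277 280 281 265 270 272
 275 276 277 278 279 280 283 284 285 286 287 288 289 272 273 274 275 276
 272 273 274 275 272 273 274 275 272 273 274 275 273 274] [135 135 135 136 137 137 137 137 138 138 138 138 138 138 138 138 138 138
 138 138 138 138 138 138 138 138 138 138 138 138 138 138 138 139 139 139
 139 139 139 139 139 139 139 139 139 139 139 139 139 140 140 140 140 140
 141 141 141 141 142 142 142 142 143 143 143 143 144 144]
```

```bash
python3 -c "
from cell import arm
print(arm.job_done())"
```

```text
the job is handed in; nothing more can be done
None
```

The job is handed in at about 26 s: the steel brush is against the bay's back stop, the door is shut to its stop in front of it, and no bystander was touched. The brush stayed on the bench throughout. Its rear edge measured about 2 mm past the nominal home position, which I put down to camera calibration.

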